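# Turn round the change parts of the wire stripper

## Task

Move the four change parts of the wire stripping machine from the blue tray to the cells of the setup rack, in the reverse order: the part that stands leftmost in the tray, as seen from the robot, goes in the rightmost cell of the rack, the next in the next cell to the left, and so on, one part to each cell. Set each one down gently, without dropping it, so that all end standing upright on the floor of their cells.

Things in the scene. Friction and masses are not known exactly. Their poses are not given: they have to be found in the camera images.
- feed_roller: Plain steel drum, 46 mm diameter, 52 mm tall, standing on end, small dark dot on its top; 0.42 kg, can be gripped anywhere on its side. Origin: centre of its underside, z up along its axis.
- grooved_roller: Aluminium roller standing on end: disc 44 mm diameter from 0 to 18 mm height, dark waist 30 mm diameter from 18 to 28 mm, disc 44 mm diameter from 28 to 50 mm, and a dark hub 22 mm diameter on top up to 60 mm; 0.22 kg, grip the upper disc. Origin: centre of its underside, z up along its axis.
- guide_bush: Brass bush standing on its flange: flange 44 mm diameter, 9 mm thick, slim tube 26 mm diameter from there up to 62 mm; 0.24 kg, grip the tube. Origin: centre of its underside, z up along its axis.
- cutter_block: Square steel block: foot 42 x 42 mm, 9 mm thick, body 34 x 34 mm from there up to 56 mm, dark slot line across its top; 0.36 kg, grip two opposite faces of the body. Origin: centre of its underside, z up, x and y square to its faces; it stands turned by up to 0.25 rad against the tray.
- blue_tray: Where the parts stand at the start: fixed blue plastic tray, 74 mm (its x) by 292 mm (its y), with four open cells side by side in a row along its y, 72 mm apart centre to centre; cell centres at y = +108, +36, -36, -108 mm. Floor 6 mm thick, all walls 4 mm thick with their top 18 mm above the table. Origin: centre of its underside, on the table; z up, +y is the robot's left (turned by up to 0.35 rad).
- setup_rack: Where the parts must go: fixed rack with a plywood floor, aluminium walls and a small bolted lug at each end, empty at the start. Same cells as the blue tray: 74 mm (its x) by 292 mm (its y), four cells in a row along y at y = +108, +36, -36, -108 mm, each 66 x 68 mm inside; floor top 6 mm, wall top 18 mm above the table. Origin: centre of its underside, on the table; z up, +y is the robot's left (turned by up to 0.35 rad). It stands left or right of the blue tray.
- pad1: Fixed black rubber pad, 60 x 60 x 3 mm, on the floor of a cell of the blue tray (underside 6 mm, top 9 mm above the table); the feed roller stands on this pad at the start, within 4 mm of its centre. The four pads look alike. Origin: centre of its underside, axes as the blue tray's.
- pad2: Fixed black rubber pad, 60 x 60 x 3 mm, on the floor of a cell of the blue tray (underside 6 mm, top 9 mm above the table); the grooved roller stands on this pad at the start, within 4 mm of its centre. The four pads look alike. Origin: centre of its underside, axes as the blue tray's.
- pad3: Fixed black rubber pad, 60 x 60 x 3 mm, on the floor of a cell of the blue tray (underside 6 mm, top 9 mm above the table); the guide bush stands on this pad at the start, within 4 mm of its centre. The four pads look alike. Origin: centre of its underside, axes as the blue tray's.
- pad4: Fixed black rubber pad, 60 x 60 x 3 mm, on the floor of a cell of the blue tray (underside 6 mm, top 9 mm above the table); the cutter block stands on this pad at the start, within 4 mm of its centre. The four pads look alike. Origin: centre of its underside, axes as the blue tray's.
Things that resemble listed ones, but are neither listed nor needed, are in the scene too. What is shaped like the cutter_block but green, orange or pink is not meant.

How it is judged:
By the outcome, as a careful person would: the job done as asked, in the order asked, and still so for the second after the job is handed in, with the robot touching nothing.
It also fails if it takes over 93 s, if anything falls off the work surface, if the arm or the gripper's body presses on something with over 40 N, if the wrist force passes 120 N, or if a joint passes its speed limit or range.

## Robot

A 7-joint arm with a two-finger parallel gripper is mounted at the origin on the work surface. World frame = base frame: x ahead of the robot, y to its left, z up, the work surface at z = 0. Lengths are in m, angles in rad, forces in N, time in s.
With the tool pointing down it reaches from about 0.4 to 0.85 m from the base axis. Payload 4.5 kg.
Tool frame: the origin (TCP) lies at the centre of the arm's flange, where the gripper is bolted on; the fingertips stand nose_length ahead of it and the grasp point (between the pads) lies 147 mm ahead of it (nose_length is the distance from the TCP to the fingertips, in m); z points along the fingers, y is the line along which they close (so a half turn about z gives the same grasp; the last joint's range is limited). The gripper opens to 88 mm and grips with 3 to 60 N. Pads are 18 mm wide; open, the fingers measure 123 mm over their backs; the gripper's body (75 mm by 187 mm) begins 45 mm behind the grasp point.
Start: joints at [1.228, 0.689, -0.195, 1.565, 0.157, 0.902, -0.215], TCP at [0.23, -0.581, 0.405] pointing down, gripper open.
Joint ranges: [-3.01, 3.01], [-0.46, 2.08], [-1.47, 1.51], [0.13, 2.56], [-1, 4.14], [0.04, 2.09], [-2.66, 2.66]. Speed limits (rad/s): [2.57, 2.57, 3.14, 3.14, 3.14, 3.14, 3.14].

## Interface

Orientations are given as a unit quaternion [x, y, z, w].
In Python, from plant import * gives the robot as it stands.
- The arm moves only by the tool play_rows, never from a script. Its argument "rows" is a list that holds one entry, the list of rows, each a list of 6 numbers: the shift along the tool's x, y, z normalised to -1 to 1, where 1 is 0.5 m, then the turn, a rotation vector about the tool's x, y, z normalised to -1 to 1, where 1 is 0.5 rad. A call has 1 to 20 rows; each row is the pose to reach, as a shift and turn from the pose commanded when the call began, along the tool's axes at that moment; what a row does not reach only later rows make up. A row lasts 1/12 s, in which the tool goes at most 41.7 mm and 7.16 degrees, less where a joint would pass 70% of its speed; a pose out of reach is approached as far as the arm can. A call with a number of a shift or a turn outside -1 to 1 is refused whole. A call with a gripper value outside its range is refused whole. "claw" is the closure, from 0 (fully open) to 1 (shut), set as the call begins (left out, the last holds). The fingers move at their own pace and stop on an object; "squeeze" is the grip in N (left out, the last holds). Time passes only in rows, so rows that repeat a pose let the fingers close. It gives the time, the measured TCP pose, the force, the opening and the grip force at its end, in the units of the state.
- get_state(): the state, without advancing time (a new reading comes with each control period).
- snapshot(name): name is "scene" or "top" or "wrist"; returns a dict with "pixels" (480x640x3 uint8, blue, green, red), "camera_matrix" (3x3 intrinsics, pixels), "world_to_cam" (4x4, takes a point from world to camera coordinates); the wrist camera has in their place "mount" (4x4, takes a point from camera to tool coordinates, whose origin is the TCP and whose axes are the flange's). Camera axes: x right, y down, z forward; pixel columns grow to the right and rows downward; lengths in m; the calibration is good to about 2 mm. The wrist camera is an equidistant fisheye: a pixel r from the principal point sees the ray r / f radians off the axis. A picture is of the moment at which its call begins: read the wrist's pose just before it. There is no depth.
- finish_job(): hands the job in; it is judged then, once.
The state is a dict: "clock": time; "q": joint angles; "qd": joint speeds; "joint_torque": joint torques, N m; "tool_pos": TCP position; "eef_rot": TCP orientation; "contact_force": force on the tool from outside, world axes, zero at the start; "moment": the same for the moment, N m; "opening": opening from 0.0 (shut) to 1.0 (fully open); "finger_force": force on a finger pad.
Only numpy, scipy, OpenCV 4.12 (cv2) and the standard library are available. Lean on these libraries where they do the work, as an engineer would, in place of code of your own. Each camera call takes 0.05 s, during which the arm holds its last target. There are 200 camera calls.

## Working session

There is one attempt and no reset: what is moved stays moved. The work goes in short steps, Python scripts to look and compute and a tool call to move; the robot and the scene stay as the last step left them, time stands still between calls to the robot, and variables do not carry over. Pictures are saved under pics/ and viewed, at most 14 in all, crops included, and the job is handed in when it is done.

Besides the shell and the picture viewer there is one more tool, called after "Call:" as name([rows], argument=value, ...), one row to a line, values as JSON. play_rows: Moves the arm, as the interface text tells. Its arguments: {"type":"object","properties":{"rows":{"type":"array"},"claw":{"type":"number"},"squeeze":{"type":"number"}},"required":["rows"]}

```bash
ls; mkdir -p pics; python3 - <<'E'
from plant import *
import cv2
s=get_state(); print(s)
for n in("scene","top"):
    d=snapshot(n); cv2.imwrite(f"pics/{n}0.png",d["pixels"]); print(n,d["camera_matrix"],d["world_to_cam"])
E
```

```text
pics
{'clock': 0.0, 'q': array([ 1.22780262,  0.68999467, -0.19447304,  1.56634454,  0.15731192,
        0.90251104, -0.21510022]), 'qd': array([ 0.00168409,  0.00040654,  0.00164503, -0.00020458, -0.00069888,
       -0.0003328 ,  0.00055766]), 'joint_torque': array([ 4.72960182e-04, -5.27552426e+01, -1.26745451e+00, -1.53423822e+01,
       -5.28355502e-02,  6.49115842e-03,  1.35560040e-04]), 'tool_pos': array([ 0.22979706, -0.58086631,  0.40390192]), 'eef_rot': array([ 9.82299690e-01,  1.87313769e-01, -2.58329622e-04, -8.97272771e-04]), 'contact_force': array([ 1.02479664, -0.78352039, -0.62788025]), 'moment': array([-0.01140962,  0.03381106,  0.03809561]), 'finger_force': 0.0, 'opening': 0.9977543873583329}
scene [[471.83613047   0.         325.28885298]
 [  0.         471.83613047 234.14289998]
 [  0.           0.           1.        ]] [[ 0.15922455  0.98718492 -0.01065269 -0.09789282]
 [ 0.64940364 -0.11285835 -0.75202255 -0.35132723]
 [-0.74358756  0.11282256 -0.6590513   1.16205432]
 [ 0.          0.          0.          1.        ]]
top [[587.12714115   0.         319.68270384]
 [  0.         587.12714115 236.55938605]
 [  0.           0.           1.        ]] [[ 0.01301936 -0.9998758   0.00888153 -0.01245145]
 [-0.99379429 -0.01392045 -0.11035911  0.56113391]
 [ 0.11046904 -0.0073896  -0.99385209  1.05930413]
 [ 0.          0.          0.          1.        ]]
```

View pics/top0.png

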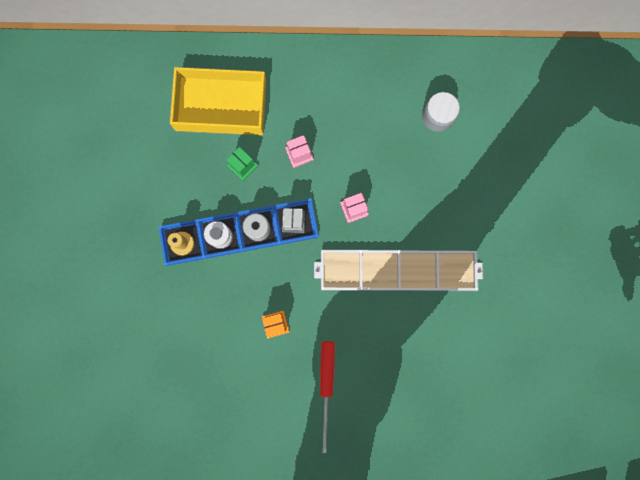

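View pics/scene0.png

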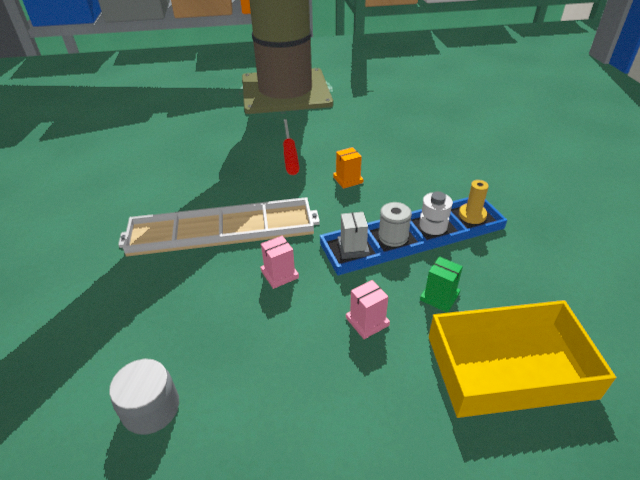

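Top view: the parts in the tray, left to right as the robot sees them, are bush (180,243), grooved roller (217,235), feed roller (257,227) and cutter block (292,220). The rack centre is near (400,270), with cells at x of about 342, 380, 418 and 457.

Lookalikes that I will not touch:
- Blocks: green (241,163), pink (299,151) and (355,207), orange (275,324).
- Grey drum (440,110).
- Yellow box (218,101).

Only the parts inside the blue tray are wanted.

```bash
cat > h.py <<'E'
from plant import *
import numpy as np, cv2
from scipy.spatial.transform import Rotation as R
def cast(d,uv,z):
    K=d["camera_matrix"];T=d["world_to_cam"];Rm=T[:3,:3];c=-Rm.T@T[:3,3]
    r=Rm.T@np.linalg.solve(K,[uv[0],uv[1],1]); return (c+r*(z-c[2])/r[2])[:2]
def castw(d,s,uv,z):
    K=d["camera_matrix"];p=np.array([(uv[0]-K[0,2])/K[0,0],(uv[1]-K[1,2])/K[1,1]]);th=np.hypot(*p)
    r=np.r_[p/th*np.sin(th),np.cos(th)];M=d["mount"];Q=R.from_quat(s["eef_rot"]).as_matrix()
    c=Q@M[:3,3]+s["tool_pos"];r=Q@M[:3,:3]@r; return (c+r*(z-c[2])/r[2])[:2]
def projw(d,s,P):
    M=d["mount"];Q=R.from_quat(s["eef_rot"]).as_matrix()
    p=M[:3,:3].T@(Q.T@(np.array(P)-s["tool_pos"])-M[:3,3]);th=np.arctan2(np.hypot(p[0],p[1]),p[2]);h=np.hypot(p[0],p[1])
    K=d["camera_matrix"];return K[0,2]+K[0,0]*th*p[0]/h,K[1,2]+K[1,1]*th*p[1]/h
def go(xyz,yaw=None):
    """normalised shift/turn to put TCP at xyz, tool straight down, tool y along world angle yaw"""
    s=get_state();Q=R.from_quat(s["eef_rot"])
    sh=Q.inv().apply(np.array(xyz)-s["tool_pos"])/0.5
    y=Q.as_matrix()[:,1]; cur=np.arctan2(y[1],y[0])
    if yaw is None: yaw=cur
    dl=(yaw-cur+np.pi/2)%np.pi-np.pi/2; yaw=cur+dl
    T=np.array([[-np.sin(yaw),np.cos(yaw),0],[np.cos(yaw),np.sin(yaw),0],[0,0,-1]])
    T[:,0]=np.cross(T[:,1],T[:,2])
    rv=(Q.inv()*R.from_matrix(T)).as_rotvec()/0.5
    print("shift",sh.round(3),"turn",rv.round(3),"curyaw",round(cur,3),"q7",s["q"][6].round(2))
E
python3 - <<'E'
from h import *
try: print("nose",nose_length)
except Exception as e: print(e)
d=snapshot("top");im=d["pixels"];hsv=cv2.cvtColor(im,cv2.COLOR_BGR2HSV)
def rect(m,name,z):
    cs,_=cv2.findContours(m,cv2.RETR_EXTERNAL,cv2.CHAIN_APPROX_NONE);c=max(cs,key=cv2.contourArea)
    w=np.array([cast(d,p[0],z) for p in c])*1000
    r=cv2.minAreaRect(w.astype(np.float32));print(name,r,cv2.boundingRect(c))
b=cv2.inRange(hsv,(105,120,40),(130,255,255));rect(b,"tray",.018)
g=cv2.bitwise_not(cv2.inRange(hsv,(60,60,0),(95,255,255)));m=np.zeros_like(g);m[240:300,312:490]=g[240:300,312:490];rect(m,"rack",.018)
m2=cv2.morphologyEx(m,cv2.MORPH_OPEN,np.ones((25,25)));rect(m2,"rack nolug",.018)
for n,uv,z in(("bush",(177,239),.071),("groov",(217,231),.069),("feed",(256,226),.061),("cut",(293,214),.065)):print(n,cast(d,uv,z).round(4))
cv2.imwrite("pics/crop1.png",cv2.resize(im[190:300,155:335],None,fx=4.4,fy=4.4,interpolation=cv2.INTER_CUBIC))
w=snapshot("wrist");print(w["camera_matrix"],w["mount"])
go([.5,.2,.36],0)
E
```

```text
nose 0.166
tray ((570.362548828125, 148.1529083251953), (75.80148315429688, 292.3266296386719), 11.413984298706055) (159, 198, 160, 68)
rack ((502.9327392578125, -152.6177978515625), (76.67701721191406, 314.9769287109375), 0.7560879588127136) (314, 249, 169, 42)
rack nolug ((502.9400329589844, -154.539306640625), (76.64090728759766, 292.6751403808594), 0.7560880780220032) (321, 249, 157, 42)
bush [0.5489 0.2499]
groov [0.5645 0.1795]
feed [0.5755 0.1107]
cut [0.5978 0.0441]
[[371.64829954   0.         316.34826609]
 [  0.         371.64829954 241.40142909]
 [  0.           0.           1.        ]] [[ 7.44721170e-05 -9.49129711e-01 -3.14885354e-01  8.18065962e-02]
 [ 9.99999739e-01  2.96805835e-04 -6.58128859e-04 -1.25458575e-04]
 [ 7.18109464e-04 -3.14885223e-01  9.49129486e-01  1.95141744e-02]
 [ 0.00000000e+00  0.00000000e+00  0.00000000e+00  1.00000000e+00]]
shift [ 1.077 -1.254  0.09 ] turn [-2.000e-03 -1.000e-03 -2.388e+00] curyaw -1.194 q7 -0.22
```

View pics/crop1.png

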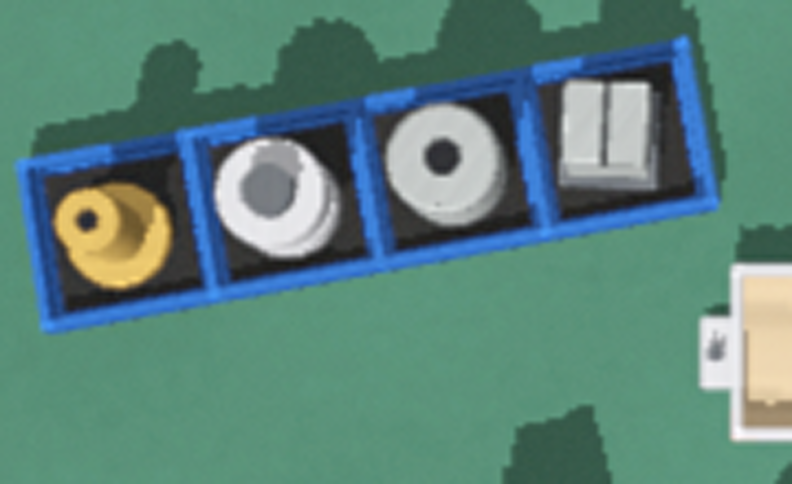

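The crop shows the four parts as listed: bush hole at (88,219), roller hub at (268,189), feed roller dot at (442,156) and block slot at (606,127). The tray is turned about 0.2 rad and the rack is almost square. I'm going in now, bowing outward.

Call:
play_rows([
  [[0.03,-0.01,0,0,0,-0.1],[0.1,-0.03,0.02,0,0,-0.3],[0.67,-0.23,0.1,0,0,-0.9],[0.67,-0.23,0.1,0,0,-0.9],[0.67,-0.23,0.1,0,0,-0.9],[0.67,-0.23,0.1,0,0,-0.9],[0.67,-0.23,0.1,0,0,-0.9],[0.67,-0.23,0.1,0,0,-0.9],[0.67,-0.23,0.1,0,0,-0.9],[0.67,-0.23,0.1,0,0,-0.9],[0.67,-0.23,0.1,0,0,-0.9]],
], claw=0, squeeze=30)

```text
clock: 1.12
tool_pos: [0.5035, -0.3449, 0.3544]
eef_rot: [0.913, 0.407, 0.002, -0.001]
contact_force: [-0.4, -0.4, 0.4]
opening: 0.999
finger_force: 0.0
```

```bash
python3 -c "
from h import *
go([.56,.1,.36],.2)"
```

```text
shift [ 0.737 -0.511 -0.007] turn [ 0.003 -0.01  -1.864] curyaw -0.732 q7 -0.44
```

Call:
play_rows([
  [[0.1,-0.07,0,0,0,-0.2],[0.74,-0.51,0,0,0,-0.93],[0.74,-0.51,0,0,0,-0.93],[0.74,-0.51,0,0,0,-0.93],[0.74,-0.51,0,0,0,-0.93],[0.74,-0.51,0,0,0,-0.93],[0.74,-0.51,0,0,0,-0.93],[0.74,-0.51,0,0,0,-0.93],[0.74,-0.51,0,0,0,-0.93],[0.74,-0.51,0,0,0,-0.93],[0.74,-0.51,0,0,0,-0.93],[0.74,-0.51,0,0,0,-0.93],[0.74,-0.51,0,0,0,-0.93],[0.74,-0.51,0,0,0,-0.93]],
])

```text
clock: 2.28
tool_pos: [0.5619, 0.0923, 0.3546]
eef_rot: [0.799, 0.602, -0.001, 0.001]
contact_force: [-0.5, -1.0, -0.0]
opening: 0.999
finger_force: 0.0
```

```bash
python3 -c "
from h import *
s=get_state();d=snapshot('wrist');cv2.imwrite('pics/w1.png',d['pixels'])
for P in((.549,.254,.071),(.563,.183,.069),(.5775,.113,.061),(.5917,.042,.065)):print(projw(d,s,P))
go([.55,.251,.33],.2)"
```

```text
(np.float64(235.8864273041449), np.float64(28.61916703726746))
(np.float64(282.7846288152725), np.float64(114.26647721068257))
(np.float64(329.18804267563644), np.float64(198.88500932201356))
(np.float64(369.9061051673904), np.float64(279.2394650785172))
shift [ 0.3   -0.112  0.048] turn [-0.001  0.005 -0.963] curyaw -0.281 q7 -0.82
```

View pics/w1.png

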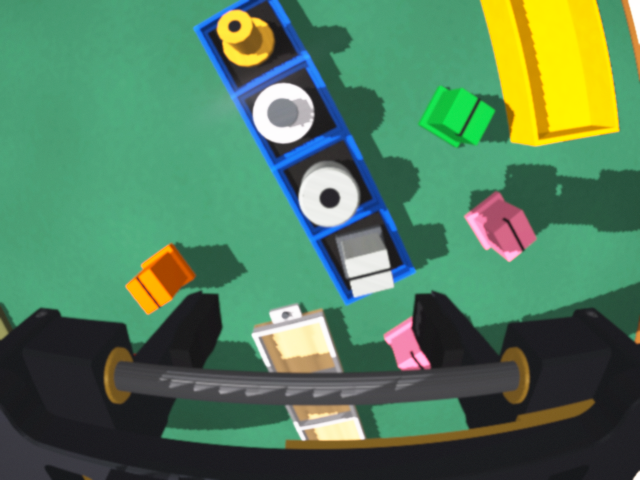

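The wrist view agrees with the top view: bush hole at (235,26), hub (283,113), dot (329,198), block slot from (349,285) to (393,273).

```bash
python3 -c "
from h import *
s=get_state();d=snapshot('wrist');t=snapshot('top')
for n,uv,tv,z in(('bush',(235,26),(175,239.8),.071),('gr',(283,113),(215.9,233),.069),('feed',(329,198),(255.5,225.5),.061),('cut',(371,279),(292.7,218.9),.065),('slotA',(349,285),(292.7,208.6),.065),('slotB',(393,273),(292.3,228),.065)):print(n,castw(d,s,uv,z).round(4),cast(t,tv,z).round(4))
go([.5495,.251,.33],.2)"
```

```text
bush [0.5493 0.2554] [0.5474 0.2534]
gr [0.5636 0.183 ] [0.5608 0.1813]
feed [0.5776 0.1129] [0.5764 0.1117]
cut [0.5926 0.0411] [0.5889 0.0445]
slotA [0.5743 0.0411] [0.6077 0.0448]
slotB [0.611  0.0411] [0.5723 0.0449]
shift [ 0.299 -0.113  0.049] turn [-0.001  0.003 -0.965] curyaw -0.282 q7 -0.82
```

Call:
play_rows([
  [[0.305,-0.117,0.11,0,0,-0.965],[0.305,-0.117,0.11,0,0,-0.965],[0.305,-0.117,0.11,0,0,-0.965],[0.305,-0.117,0.11,0,0,-0.965],[0.305,-0.117,0.11,0,0,-0.965],[0.305,-0.117,0.11,0,0,-0.965],[0.305,-0.117,0.11,0,0,-0.965],[0.305,-0.117,0.11,0,0,-0.965],[0.305,-0.117,0.11,0,0,-0.965]],
])

```text
clock: 3.18
tool_pos: [0.5489, 0.2539, 0.3001]
eef_rot: [0.633, 0.774, -0.0, 0.001]
contact_force: [-0.4, -0.2, 0.2]
opening: 0.999
finger_force: 0.0
```

```bash
python3 -c "
from h import *
s=get_state();d=snapshot('wrist');cv2.imwrite('pics/w2.png',d['pixels']);print(s['tool_pos'],projw(d,s,(.5485,.2545,.071)))
go([.5485,.2545,.197],.2)"
```

```text
[0.54889089 0.25393443 0.30014684] (np.float64(316.05821633198923), np.float64(259.6476987491292))
shift [ 0.001 -0.001  0.206] turn [ 0.001  0.003 -0.   ] curyaw 0.2 q7 -0.72
```

View pics/w2.png

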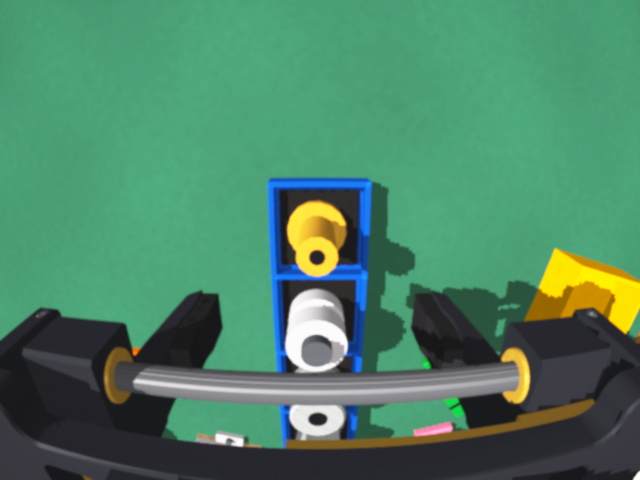

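The bush hole is at (317,257), within 1.5 mm of the prediction and between the fingers. Descending and closing.

Call:
play_rows([
  [[0.002,0,0.06,0,0,0],[0.003,-0.001,0.12,0,0,0],[0.004,-0.001,0.17,0,0,0],[0.004,-0.001,0.195,0,0,0],[0.004,-0.001,0.206,0,0,0],[0.004,-0.001,0.206,0,0,0]],
])

```text
clock: 3.73
tool_pos: [0.5471, 0.2579, 0.1962]
eef_rot: [0.632, 0.775, -0.001, 0.0]
contact_force: [0.3, 0.2, 0.9]
opening: 1.004
finger_force: 0.0
```

Call:
play_rows([
  [[0,0,0,0,0,0],[0,0,0,0,0,0],[0,0,0,0,0,0],[0,0,0,0,0,0],[0,0,0,0,0,0],[0,0,0,0,0,0],[0,0,0,0,0,0],[0,0,0,0,0,0]],
], claw=1, squeeze=30)

```text
clock: 4.4
tool_pos: [0.547, 0.2585, 0.1968]
eef_rot: [0.632, 0.775, -0.0, 0.0]
contact_force: [-0.3, -0.5, -0.4]
opening: 0.42
finger_force: 0.0
```

Call:
play_rows([
  [[0,0,0,0,0,0],[0,0,0,0,0,0],[0,0,0,0,0,0],[0,0,0,0,0,0],[0,0,0,0,0,0],[0,0,0,0,0,0]],
])

```text
clock: 4.9
tool_pos: [0.5472, 0.2586, 0.1967]
eef_rot: [0.632, 0.775, 0.0, 0.0]
contact_force: [0.9, 0.3, 0.2]
opening: 0.286
finger_force: 30.0
```

Call:
play_rows([
  [[0,0,-0.02,0,0,0],[0,0,-0.06,0,0,0],[0,0,-0.12,0,0,0],[0,0,-0.18,0,0,0],[0,0,-0.2,0,0,0],[0,0,-0.2,0,0,0]],
])

```text
clock: 5.4
tool_pos: [0.5475, 0.259, 0.2996]
eef_rot: [0.632, 0.775, 0.002, 0.001]
contact_force: [-0.4, 0.4, -2.5]
opening: 0.289
finger_force: 30.0
```

```bash
python3 -c "
from h import *
s=get_state();d=snapshot('wrist');cv2.imwrite('pics/w3.png',d['pixels']);print(s['tool_pos'],s['opening'])
go([.502,-.2625,.30],.013)"
```

```text
[0.54754655 0.25901172 0.29957525] 0.2892975085311769
shift [-1.002 -0.299 -0.006] turn [ 0.003 -0.001  0.381] curyaw 0.203 q7 -0.73
```

Call:
play_rows([
  [[-0.02,-0.006,0,0,0,0.02],[-0.06,-0.018,0,0,0,0.05],[-0.12,-0.036,0,0,0,0.08],[-0.2,-0.06,0,0,0,0.12],[-0.28,-0.084,0,0,0,0.15],[-0.36,-0.107,0,0,0,0.2],[-0.44,-0.13,0,0,0,0.25],[-0.52,-0.155,0,0,0,0.3],[-0.6,-0.18,0,0,0,0.33],[-0.68,-0.203,0,0,0,0.36],[-0.76,-0.227,0,0,0,0.38],[-0.84,-0.25,0,0,0,0.38],[-0.91,-0.27,0,0,0,0.38],[-0.96,-0.285,0,0,0,0.38],[-0.99,-0.295,0,0,0,0.38],[-1.0,-0.297,0,0,0,0.38],[-1.0,-0.297,0,0,0,0.38],[-1.0,-0.297,0,0,0,0.38]],
])

```text
clock: 6.95
tool_pos: [0.5023, -0.2599, 0.2957]
eef_rot: [0.702, 0.712, 0.0, -0.001]
contact_force: [-0.2, 1.2, -2.0]
opening: 0.286
finger_force: 30.0
```

```bash
python3 -c "
from h import *
s=get_state();d=snapshot('wrist');cv2.imwrite('pics/w4.png',d['pixels']);print(s['tool_pos'],s['opening'])
for y in(.146,-.146):print(projw(d,s,(.503-.013*y,-.1545+y,.018)))
go([.504,-.261,.30],.013)"
```

```text
[ 0.50225129 -0.25993736  0.29572799] 0.28612439484746405
(np.float64(320.8790746982021), np.float64(-92.21118338993242))
(np.float64(320.02732424975954), np.float64(288.1441118551286))
shift [-0.004  0.003 -0.008] turn [-0.002 -0.004  0.006] curyaw 0.016 q7 -0.1
```

View pics/w4.png

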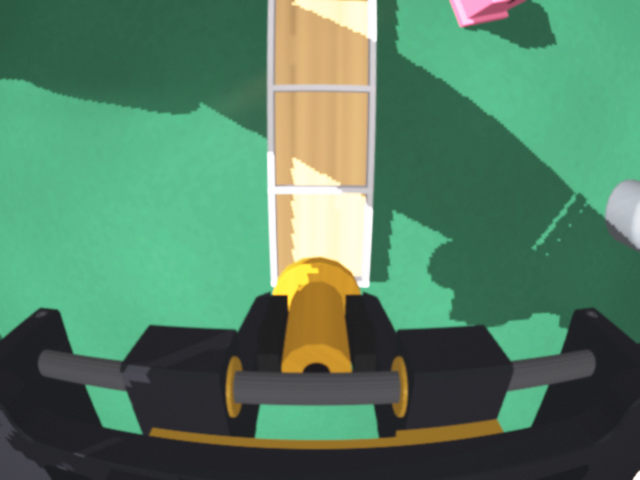

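The bush is upright in the grip. The rack's end wall is at row 285 (predicted 288) and its centre at column 321, so the aim is good. Descending.

Call:
play_rows([
  [[-0.004,0.003,0.03,0,0,0],[-0.004,0.003,0.08,0,0,0],[-0.004,0.003,0.13,0,0,0],[-0.004,0.003,0.17,0,0,0],[-0.004,0.003,0.19,0,0,0],[-0.004,0.003,0.196,0,0,0],[-0.004,0.003,0.196,0,0,0],[-0.004,0.003,0.196,0,0,0]],
])

```text
clock: 7.67
tool_pos: [0.5048, -0.2626, 0.1996]
eef_rot: [0.702, 0.712, 0.0, 0.001]
contact_force: [-0.1, 0.0, -1.9]
opening: 0.287
finger_force: 30.0
```

```bash
python3 -c "
from h import *
s=get_state();print(s['tool_pos'],s['contact_force'])
go([.504,-.261,.1937],.013)"
```

```text
[ 0.50481    -0.26256007  0.19958034] [-0.13109985  0.01637006 -1.94444883]
shift [ 0.003 -0.002  0.012] turn [0.003 0.    0.003] curyaw 0.015 q7 -0.19
```

Call:
play_rows([
  [[0,0,0.004,0,0,0],[0,0,0.008,0,0,0],[0,0,0.01,0,0,0],[0,0,0.012,0,0,0],[0,0,0.012,0,0,0],[0,0,0.012,0,0,0]],
])

```text
clock: 8.17
tool_pos: [0.5043, -0.2633, 0.1936]
eef_rot: [0.702, 0.712, 0.0, 0.001]
contact_force: [-0.5, -0.0, 5.6]
opening: 0.288
finger_force: 30.0
```

It's on the floor (force went from -2 to +5.6 N). Release and lift.

Call:
play_rows([
  [[0,0,0,0,0,0],[0,0,0,0,0,0],[0,0,0,0,0,0],[0,0,0,0,0,0],[0,0,0,0,0,0],[0,0,0,0,0,0]],
], claw=0)

```text
clock: 8.67
tool_pos: [0.5041, -0.2632, 0.1926]
eef_rot: [0.702, 0.712, -0.0, -0.0]
contact_force: [0.2, 0.7, -0.4]
opening: 0.715
finger_force: 0.0
```

Call:
play_rows([
  [[0,0,-0.02,0,0,0],[0,0,-0.06,0,0,0],[0,0,-0.12,0,0,0],[0,0,-0.18,0,0,0],[0,0,-0.22,0,0,0],[0,0,-0.22,0,0,0]],
])

```text
clock: 9.17
tool_pos: [0.5055, -0.2634, 0.3075]
eef_rot: [0.702, 0.712, 0.002, 0.004]
contact_force: [0.4, 0.9, 0.3]
opening: 0.999
finger_force: 0.0
```

```bash
python3 -c "
from h import *
s=get_state();print(s['tool_pos'],s['contact_force'])
d=snapshot('wrist');cv2.imwrite('pics/w5.png',d['pixels'])
go([.5635,.184,.3],.2)"
```

```text
[ 0.50550947 -0.26341199  0.30748925] [0.37731211 0.86018963 0.26171143]
shift [0.893 0.129 0.01 ] turn [ 0.009  0.005 -0.374] curyaw 0.013 q7 -0.09
```

Call:
play_rows([
  [[0.03,0.004,0,0,0,-0.05],[0.1,0.014,0.01,0,0,-0.1],[0.18,0.026,0.01,0,0,-0.2],[0.26,0.037,0.01,0,0,-0.25],[0.34,0.049,0.01,0,0,-0.3],[0.42,0.06,0.01,0,0,-0.374],[0.5,0.072,0.01,0,0,-0.374],[0.58,0.084,0.01,0,0,-0.374],[0.66,0.095,0.01,0,0,-0.374],[0.74,0.107,0.01,0,0,-0.374],[0.81,0.117,0.01,0,0,-0.374],[0.86,0.125,0.01,0,0,-0.374],[0.885,0.128,0.01,0,0,-0.374],[0.89,0.128,0.01,0,0,-0.374],[0.89,0.128,0.01,0,0,-0.374]],
])

```text
clock: 10.47
tool_pos: [0.5613, 0.1827, 0.2967]
eef_rot: [0.632, 0.775, -0.001, -0.0]
contact_force: [0.9, -0.1, -0.1]
opening: 1.001
finger_force: 0.0
```

```bash
python3 -c "
from h import *
s=get_state();print(s['tool_pos'],s['contact_force'])
d=snapshot('wrist');cv2.imwrite('pics/w6.png',d['pixels']);print(projw(d,s,(.563,.183,.069)))
t=snapshot('top')['pixels'];a=cv2.resize(t[180:300,150:490],(800,282),interpolation=cv2.INTER_CUBIC);b=cv2.resize(d['pixels'][180:400,160:480],(436,300));c=np.zeros((582,800,3),np.uint8);c[:282]=a;c[282:,:436]=b;cv2.imwrite('pics/c6.png',c)
go([.563,.183,.195],.2)"
```

```text
[0.56130975 0.18267977 0.29672375] [ 0.92268706 -0.12875544 -0.08112445]
(np.float64(320.54524781656465), np.float64(261.82314946073177))
shift [0.006 0.004 0.204] turn [-0.004  0.005 -0.004] curyaw 0.198 q7 -0.64
```

View pics/c6.png

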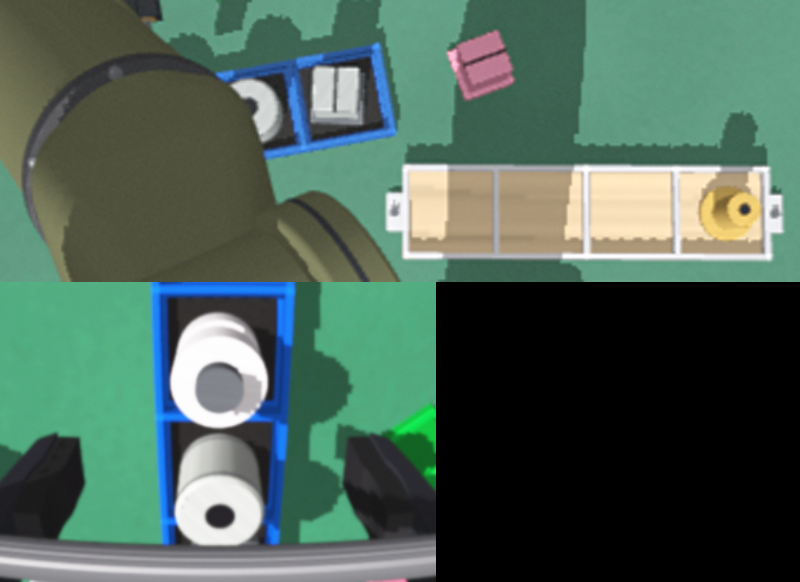

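The bush stands upright, centred in the rightmost cell. The roller hub is at wrist (321,257), about 2–3 mm further along than predicted, so I'm correcting for that.

Call:
play_rows([
  [[0.005,0.002,0.05,0,0,0],[0.01,0.004,0.11,0,0,0],[0.01,0.004,0.17,0,0,0],[0.01,0.004,0.195,0,0,0],[0.01,0.004,0.2,0,0,0],[0.01,0.004,0.2,0,0,0],[0.01,0.004,0.2,0,0,0]],
])

```text
clock: 11.15
tool_pos: [0.5637, 0.1874, 0.1989]
eef_rot: [0.633, 0.774, 0.001, 0.001]
contact_force: [0.7, 0.1, 0.6]
opening: 1.004
finger_force: 0.0
```

Call:
play_rows([
  [[0,0,0,0,0,0],[0,0,0,0,0,0],[0,0,0,0,0,0],[0,0,0,0,0,0],[0,0,0,0,0,0],[0,0,0,0,0,0],[0,0,0,0,0,0],[0,0,0,0,0,0],[0,0,0,0,0,0],[0,0,0,0,0,0],[0,0,0,0,0,0],[0,0,0,0,0,0]],
], claw=1)

```text
clock: 12.15
tool_pos: [0.563, 0.188, 0.1978]
eef_rot: [0.633, 0.774, -0.0, -0.0]
contact_force: [-1.7, -0.5, 2.5]
opening: 0.489
finger_force: 30.0
```

Call:
play_rows([
  [[0,0,-0.02,0,0,0],[0,0,-0.06,0,0,0],[0,0,-0.12,0,0,0],[0,0,-0.18,0,0,0],[0,0,-0.2,0,0,0],[0,0,-0.2,0,0,0]],
])

```text
clock: 12.65
tool_pos: [0.564, 0.1884, 0.3005]
eef_rot: [0.633, 0.774, 0.003, 0.001]
contact_force: [0.2, 1.1, -1.9]
opening: 0.487
finger_force: 30.0
```

```bash
python3 -c "
from h import *
s=get_state();print(s['tool_pos'],s['opening'],s['contact_force'])
go([.5035,-.189,.30],.013)"
```

```text
[0.56404965 0.18838528 0.30046733] 0.48744179604527177 [ 0.21084993  1.10159992 -1.92766057]
shift [-0.716 -0.269 -0.002] turn [ 0.011 -0.004  0.374] curyaw 0.2 q7 -0.65
```

Call:
play_rows([
  [[-0.02,-0.007,0,0,0,0.02],[-0.06,-0.022,0,0,0,0.05],[-0.12,-0.045,0,0,0,0.1],[-0.2,-0.075,0,0,0,0.15],[-0.28,-0.105,0,0,0,0.2],[-0.36,-0.135,0,0,0,0.25],[-0.44,-0.165,0,0,0,0.3],[-0.52,-0.195,0,0,0,0.35],[-0.6,-0.225,0,0,0,0.374],[-0.66,-0.248,0,0,0,0.374],[-0.7,-0.262,0,0,0,0.374],[-0.716,-0.269,0,0,0,0.374],[-0.716,-0.269,0,0,0,0.374],[-0.716,-0.269,0,0,0,0.374]],
])

```text
clock: 13.82
tool_pos: [0.5021, -0.1888, 0.2967]
eef_rot: [0.702, 0.712, 0.0, -0.001]
contact_force: [0.8, 0.9, -2.4]
opening: 0.488
finger_force: 30.0
```

```bash
python3 -c "
from h import *
s=get_state();print(s['tool_pos'],s['opening'],s['contact_force'])
d=snapshot('wrist');cv2.imwrite('pics/w7.png',d['pixels'])
go([.5035,-.1895,.195],.013)"
```

```text
[ 0.50213468 -0.18882453  0.29667427] 0.48787479875616363 [ 0.75099439  0.86770548 -2.43382746]
shift [-0.004  0.002  0.204] turn [-0.001 -0.004  0.006] curyaw 0.016 q7 -0.25
```

View pics/w7.png

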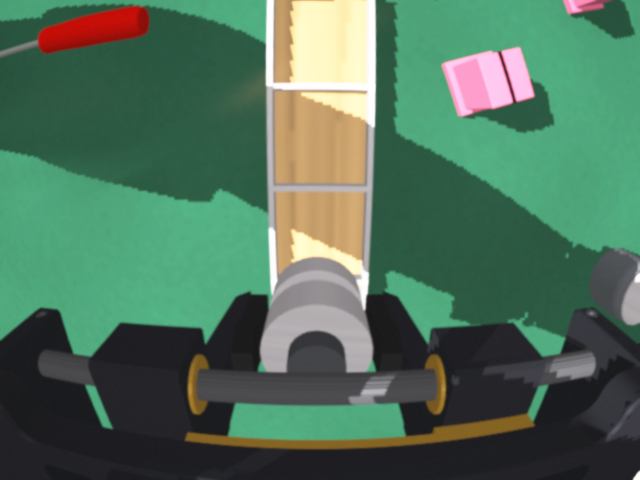

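The roller is upright in the grip, centred on column 318 above the second cell from the right. Descending.

Call:
play_rows([
  [[-0.002,0.002,0.03,0,0,0],[-0.002,0.002,0.08,0,0,0],[-0.002,0.002,0.13,0,0,0],[-0.002,0.002,0.17,0,0,0],[-0.002,0.002,0.19,0,0,0],[-0.002,0.002,0.195,0,0,0],[-0.002,0.002,0.195,0,0,0],[-0.002,0.002,0.195,0,0,0]],
])

```text
clock: 14.53
tool_pos: [0.5042, -0.1899, 0.201]
eef_rot: [0.702, 0.712, 0.001, 0.0]
contact_force: [-0.3, -0.2, -2.0]
opening: 0.488
finger_force: 30.0
```

```bash
python3 -c "
from h import *
s=get_state();print(s['tool_pos'],s['contact_force'])
go([.5035,-.1895,.1947],.013)"
```

```text
[ 0.50424565 -0.18985302  0.20102194] [-0.34363917 -0.2301145  -2.01521911]
shift [ 0.001 -0.001  0.013] turn [ 0.003 -0.     0.004] curyaw 0.015 q7 -0.35
```

Call:
play_rows([
  [[0,0,0.004,0,0,0],[0,0,0.008,0,0,0],[0,0,0.01,0,0,0],[0,0,0.012,0,0,0],[0,0,0.012,0,0,0],[0,0,0.012,0,0,0]],
])

```text
clock: 15.03
tool_pos: [0.5037, -0.1908, 0.1947]
eef_rot: [0.702, 0.712, 0.0, 0.0]
contact_force: [-0.9, -0.6, 3.1]
opening: 0.49
finger_force: 30.0
```

Touching the floor (+3.1 N). Release and lift.

Call:
play_rows([
  [[0,0,0,0,0,0],[0,0,0,0,0,0],[0,0,0,0,0,0],[0,0,0,0,0,0],[0,0,0,0,0,0],[0,0,0,0,0,0],[0,0,0,0,0,0],[0,0,0,0,0,0]],
], claw=0)

```text
clock: 15.7
tool_pos: [0.5036, -0.1906, 0.1942]
eef_rot: [0.702, 0.712, 0.0, 0.0]
contact_force: [-0.1, -0.2, 0.6]
opening: 1.002
finger_force: 0.0
```

Call:
play_rows([
  [[0,0,-0.02,0,0,0],[0,0,-0.06,0,0,0],[0,0,-0.12,0,0,0],[0,0,-0.18,0,0,0],[0,0,-0.21,0,0,0],[0,0,-0.21,0,0,0]],
])

```text
clock: 16.2
tool_pos: [0.5046, -0.1908, 0.3032]
eef_rot: [0.702, 0.712, 0.002, 0.003]
contact_force: [0.6, -0.4, 0.0]
opening: 1.002
finger_force: 0.0
```

```bash
python3 -c "
from h import *
s=get_state();print(s['tool_pos'],s['contact_force'],s['opening'])
go([.5775,.114,.3],.2)"
```

```text
[ 0.50459648 -0.19082885  0.30315774] [ 0.57361702 -0.40450313  0.04161403] 1.0018219840755291
shift [0.608 0.154 0.006] turn [ 0.013  0.005 -0.374] curyaw 0.013 q7 -0.25
```

Call:
play_rows([
  [[0.03,0.007,0,0,0,-0.05],[0.1,0.025,0,0,0,-0.1],[0.18,0.045,0,0,0,-0.2],[0.26,0.066,0,0,0,-0.25],[0.34,0.086,0,0,0,-0.3],[0.42,0.106,0,0,0,-0.374],[0.5,0.127,0,0,0,-0.374],[0.56,0.142,0,0,0,-0.374],[0.6,0.152,0,0,0,-0.374],[0.608,0.154,0,0,0,-0.374],[0.608,0.154,0,0,0,-0.374]],
])

```text
clock: 17.12
tool_pos: [0.5761, 0.1159, 0.2987]
eef_rot: [0.632, 0.775, -0.0, -0.0]
contact_force: [0.7, -0.7, -0.0]
opening: 1.001
finger_force: 0.0
```

```bash
python3 -c "
from h import *
s=get_state();print(s['tool_pos'])
d=snapshot('wrist');print(projw(d,s,(.5775,.114,.061)))
t=snapshot('top')['pixels'];a=cv2.resize(t[180:300,150:490],(800,282),interpolation=cv2.INTER_CUBIC);b=cv2.resize(d['pixels'][180:400,160:480],(436,300));c=np.zeros((582,800,3),np.uint8);c[:282]=a;c[282:,:436]=b;cv2.imwrite('pics/c8.png',c)
go([.5775,.114,.192],.2)"
```

```text
[0.57609411 0.1158601  0.29872584]
(np.float64(318.648161293457), np.float64(259.6464006294655))
shift [0.003 0.004 0.213] turn [-0.004  0.005 -0.002] curyaw 0.199 q7 -0.55
```

View pics/c8.png

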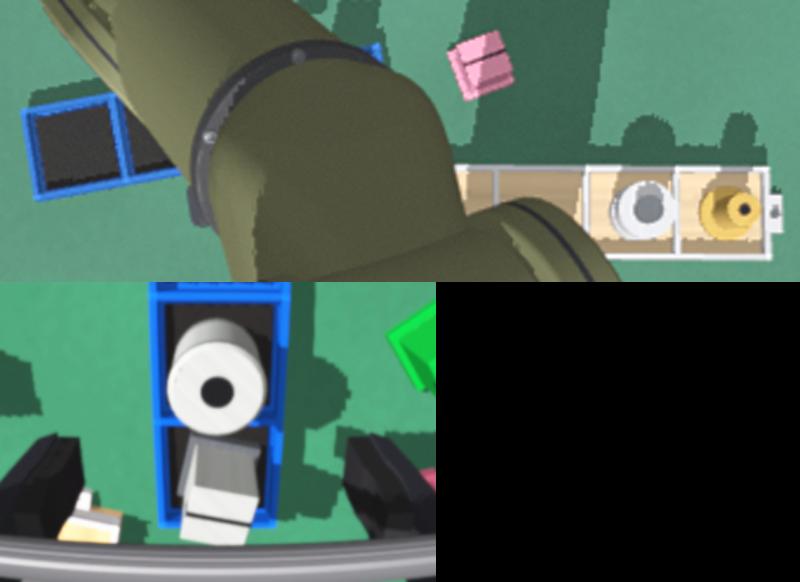

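The grooved roller stands well in its cell. The feed roller dot is at wrist (319,261), as predicted.

Call:
play_rows([
  [[0.002,0.002,0.05,0,0,0],[0.001,0.003,0.11,0,0,0],[0.0,0.003,0.17,0,0,0],[0.0,0.003,0.2,0,0,0],[0.0,0.003,0.21,0,0,0],[0.0,0.003,0.21,0,0,0],[0.0,0.003,0.21,0,0,0]],
])

```text
clock: 17.8
tool_pos: [0.5782, 0.1135, 0.1948]
eef_rot: [0.633, 0.774, -0.0, 0.0]
contact_force: [1.3, 0.2, 0.3]
opening: 1.002
finger_force: 0.0
```

Call:
play_rows([
  [[0,0,0,0,0,0],[0,0,0,0,0,0],[0,0,0,0,0,0],[0,0,0,0,0,0],[0,0,0,0,0,0],[0,0,0,0,0,0],[0,0,0,0,0,0],[0,0,0,0,0,0],[0,0,0,0,0,0],[0,0,0,0,0,0],[0,0,0,0,0,0],[0,0,0,0,0,0]],
], claw=1, squeeze=40)

```text
clock: 18.8
tool_pos: [0.578, 0.1147, 0.1943]
eef_rot: [0.633, 0.774, 0.0, 0.0]
contact_force: [-0.2, 0.2, 2.9]
opening: 0.513
finger_force: 40.0
```

Call:
play_rows([
  [[0,0,-0.02,0,0,0],[0,0,-0.06,0,0,0],[0,0,-0.12,0,0,0],[0,0,-0.18,0,0,0],[0,0,-0.2,0,0,0],[0,0,-0.2,0,0,0]],
])

```text
clock: 19.3
tool_pos: [0.5786, 0.1149, 0.2966]
eef_rot: [0.633, 0.774, 0.002, 0.001]
contact_force: [-0.7, -1.0, -3.7]
opening: 0.512
finger_force: 40.0
```

```bash
python3 -c "
from h import *
s=get_state();print(s['tool_pos'],s['opening'],s['contact_force'])
go([.503,-.118,.30],.013)"
```

```text
[0.57864618 0.11489245 0.29660409] 0.5121712361521745 [-0.67610847 -0.96125076 -3.73415143]
shift [-0.426 -0.241 -0.008] turn [ 0.009 -0.002  0.374] curyaw 0.2 q7 -0.55
```

Call:
play_rows([
  [[-0.02,-0.011,0,0,0,0.02],[-0.06,-0.034,0,0,0,0.05],[-0.12,-0.068,0,0,0,0.1],[-0.19,-0.107,0,0,0,0.2],[-0.26,-0.147,0,0,0,0.27],[-0.33,-0.187,0,0,0,0.33],[-0.38,-0.215,0,0,0,0.374],[-0.41,-0.232,0,0,0,0.374],[-0.426,-0.241,0,0,0,0.374],[-0.426,-0.241,0,0,0,0.374],[-0.426,-0.241,0,0,0,0.374]],
])

```text
clock: 20.22
tool_pos: [0.502, -0.1175, 0.2933]
eef_rot: [0.702, 0.712, 0.0, -0.001]
contact_force: [-0.3, 0.9, -3.3]
opening: 0.509
finger_force: 40.0
```

```bash
python3 -c "
from h import *
s=get_state();print(s['tool_pos'],s['opening'],s['contact_force'])
go([.503,-.118,.196],.013)"
```

```text
[ 0.50204779 -0.11754042  0.29331781] 0.5091308508133315 [-0.26258453  0.87090664 -3.26732104]
shift [-0.001  0.002  0.195] turn [-0.002 -0.003  0.001] curyaw 0.014 q7 -0.4
```

Call:
play_rows([
  [[-0.001,0.002,0.03,0,0,0],[-0.001,0.002,0.08,0,0,0],[-0.001,0.002,0.13,0,0,0],[-0.001,0.002,0.17,0,0,0],[-0.001,0.002,0.19,0,0,0],[-0.001,0.002,0.195,0,0,0],[-0.001,0.002,0.195,0,0,0],[-0.001,0.002,0.195,0,0,0]],
])

```text
clock: 20.88
tool_pos: [0.5039, -0.1178, 0.1974]
eef_rot: [0.702, 0.712, 0.001, 0.0]
contact_force: [1.0, -0.3, -3.2]
opening: 0.515
finger_force: 40.0
```

```bash
python3 -c "
from h import *
s=get_state();print(s['tool_pos'],s['contact_force'])
go([.503,-.1185,.1912],.013)"
```

```text
[ 0.50391914 -0.11779084  0.19737392] [ 0.96755882 -0.29631167 -3.23720466]
shift [-0.001 -0.002  0.012] turn [ 0.003 -0.001  0.003] curyaw 0.015 q7 -0.51
```

Call:
play_rows([
  [[0,0,0.004,0,0,0],[0,0,0.008,0,0,0],[0,0,0.01,0,0,0],[0,0,0.012,0,0,0],[0,0,0.012,0,0,0],[0,0,0.012,0,0,0]],
])

```text
clock: 21.38
tool_pos: [0.5034, -0.1187, 0.1913]
eef_rot: [0.702, 0.712, 0.0, 0.0]
contact_force: [-1.0, 0.0, 3.3]
opening: 0.506
finger_force: 40.0
```

On the floor. Release, lift and go to the block (tool y along world x, yaw 0).

Call:
play_rows([
  [[0,0,0,0,0,0],[0,0,0,0,0,0],[0,0,0,0,0,0],[0,0,0,0,0,0],[0,0,0,0,0,0],[0,0,0,0,0,0],[0,0,0,0,0,0],[0,0,0,0,0,0]],
], claw=0)

```text
clock: 22.05
tool_pos: [0.5033, -0.1186, 0.1907]
eef_rot: [0.702, 0.712, -0.0, 0.0]
contact_force: [0.7, -0.5, 0.9]
opening: 1.005
finger_force: 0.0
```

Call:
play_rows([
  [[0,0,-0.02,0,0,0],[0,0,-0.06,0,0,0],[0,0,-0.12,0,0,0],[0,0,-0.18,0,0,0],[0,0,-0.22,0,0,0],[0,0,-0.22,0,0,0]],
])

```text
clock: 22.55
tool_pos: [0.5044, -0.1187, 0.3051]
eef_rot: [0.703, 0.712, 0.002, 0.003]
contact_force: [-0.6, 0.1, -0.0]
opening: 0.998
finger_force: 0.0
```

```bash
python3 -c "
from h import *
s=get_state();print(s['tool_pos'],s['contact_force'],s['opening'])
go([.5925,.0425,.3],.0)"
```

```text
[ 0.50437263 -0.11865655  0.30505817] [-0.56772622  0.10541957 -0.03921939] 0.9984355545649812
shift [0.32  0.18  0.011] turn [0.015 0.002 0.026] curyaw 0.013 q7 -0.4
```

Call:
play_rows([
  [[0.03,0.017,0,0,0,0.02],[0.1,0.056,0,0,0,0.02],[0.17,0.095,0,0,0,0.02],[0.24,0.135,0,0,0,0.02],[0.29,0.163,0,0,0,0.02],[0.32,0.18,0,0,0,0.02],[0.32,0.18,0,0,0,0.02],[0.32,0.18,0,0,0,0.02],[0.32,0.18,0,0,0,0.02]],
])

```text
clock: 23.3
tool_pos: [0.5903, 0.041, 0.3002]
eef_rot: [0.706, 0.708, -0.001, 0.0]
contact_force: [-0.2, -0.5, 0.2]
opening: 0.998
finger_force: 0.0
```

```bash
python3 -c "
from h import *
s=get_state();print(s['tool_pos'])
d=snapshot('wrist');print(projw(d,s,(.5925,.0425,.065)))
t=snapshot('top')['pixels'];a=cv2.resize(t[180:300,150:490],(800,282),interpolation=cv2.INTER_CUBIC);b=cv2.resize(d['pixels'][180:400,160:480],(436,300));c=np.zeros((582,800,3),np.uint8);c[:282]=a;c[282:,:436]=b;cv2.imwrite('pics/c9.png',c)
go([.5925,.0425,.190],.0)"
```

```text
[0.59034307 0.0409882  0.30022113]
(np.float64(321.089846094101), np.float64(254.64372061289555))
shift [0.004 0.004 0.221] turn [-0.003  0.004  0.002] curyaw 0.001 q7 -0.59
```

View pics/c9.png

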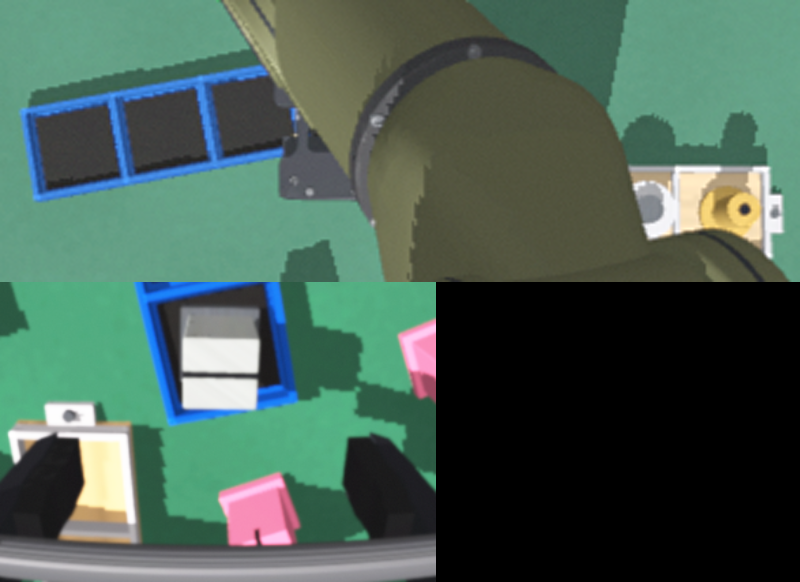

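The block's slot is centred at wrist (321,248), about 3–4 mm further out than predicted and turned about -0.03 rad. Descending with that correction.

Call:
play_rows([
  [[0.004,0.001,0.05,0,0,0.03],[0.007,0.002,0.11,0,0,0.06],[0.007,0.002,0.17,0,0,0.06],[0.007,0.002,0.205,0,0,0.06],[0.007,0.002,0.215,0,0,0.06],[0.007,0.002,0.215,0,0,0.06],[0.007,0.002,0.215,0,0,0.06]],
])

```text
clock: 23.98
tool_pos: [0.5923, 0.0455, 0.1939]
eef_rot: [0.717, 0.697, 0.0, 0.0]
contact_force: [0.6, 0.4, 1.0]
opening: 1.003
finger_force: 0.0
```

Call:
play_rows([
  [[0,0,0,0,0,0],[0,0,0,0,0,0],[0,0,0,0,0,0],[0,0,0,0,0,0],[0,0,0,0,0,0],[0,0,0,0,0,0],[0,0,0,0,0,0],[0,0,0,0,0,0],[0,0,0,0,0,0],[0,0,0,0,0,0],[0,0,0,0,0,0],[0,0,0,0,0,0],[0,0,0,0,0,0]],
], claw=1, squeeze=40)

```text
clock: 25.07
tool_pos: [0.5923, 0.0462, 0.1933]
eef_rot: [0.716, 0.698, 0.0, 0.0]
contact_force: [2.1, 0.4, -0.6]
opening: 0.38
finger_force: 40.0
```

Call:
play_rows([
  [[0,0,-0.02,0,0,0],[0,0,-0.06,0,0,0],[0,0,-0.12,0,0,0],[0,0,-0.18,0,0,0],[0,0,-0.2,0,0,0],[0,0,-0.2,0,0,0]],
])

```text
clock: 25.57
tool_pos: [0.5927, 0.0464, 0.2957]
eef_rot: [0.716, 0.698, 0.002, 0.001]
contact_force: [0.5, -0.2, -5.0]
opening: 0.378
finger_force: 40.0
```

```bash
python3 -c "
from h import *
s=get_state();print(s['tool_pos'],s['opening'],s['contact_force'])
go([.502,-.046,.30],.013)"
```

```text
[0.59266621 0.0463521  0.29574294] 0.37827920083233046 [ 0.48348147 -0.18879627 -5.00358189]
shift [-0.189 -0.176 -0.009] turn [ 0.009 -0.002 -0.079] curyaw -0.027 q7 -0.62
```

Call:
play_rows([
  [[-0.015,-0.014,0,0,0,-0.02],[-0.05,-0.046,0,0,0,-0.04],[-0.09,-0.084,0,0,0,-0.08],[-0.13,-0.121,0,0,0,-0.08],[-0.165,-0.154,0,0,0,-0.08],[-0.182,-0.17,0,0,0,-0.08],[-0.189,-0.176,0,0,0,-0.08],[-0.189,-0.176,0,0,0,-0.08],[-0.189,-0.176,0,0,0,-0.08]],
])

```text
clock: 26.32
tool_pos: [0.5025, -0.045, 0.2929]
eef_rot: [0.702, 0.712, 0.001, -0.0]
contact_force: [0.8, -0.2, -4.0]
opening: 0.384
finger_force: 40.0
```

```bash
python3 -c "
from h import *
s=get_state();print(s['tool_pos'],s['opening'],s['contact_force'])
d=snapshot('wrist');cv2.imwrite('pics/w10.png',d['pixels'])
go([.502,-.0465,.195],.013)"
```

```text
[ 0.5024932 -0.0450031  0.292914 ] 0.38445824594793543 [ 0.77701225 -0.18811032 -4.03572023]
shift [-0.004 -0.002  0.196] turn [ 0.004 -0.003  0.004] curyaw 0.015 q7 -0.55
```

View pics/w10.png

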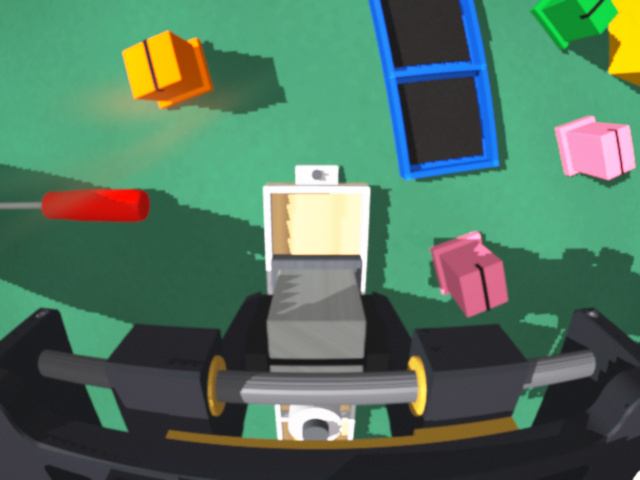

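The block is held straight above the leftmost cell (columns 268–368), with the pink block (470,275) clear of the fingers. Descending.

Call:
play_rows([
  [[-0.002,0,0.03,0,0,0],[-0.002,0,0.08,0,0,0],[-0.002,0,0.13,0,0,0],[-0.002,0,0.17,0,0,0],[-0.002,0,0.19,0,0,0],[-0.002,0,0.195,0,0,0],[-0.002,0,0.195,0,0,0],[-0.002,0,0.195,0,0,0]],
])

```text
clock: 27.03
tool_pos: [0.5025, -0.0461, 0.1961]
eef_rot: [0.702, 0.712, 0.001, 0.0]
contact_force: [0.2, 0.1, -3.5]
opening: 0.382
finger_force: 40.0
```

```bash
python3 -c "
from h import *
s=get_state();print(s['tool_pos'],s['contact_force'])
go([.503,-.0465,.1902],.013)"
```

```text
[ 0.50245717 -0.04612803  0.19606098] [ 0.19950269  0.10315804 -3.48998827]
shift [-0.001  0.001  0.012] turn [ 0.003 -0.001  0.003] curyaw 0.015 q7 -0.67
```

Call:
play_rows([
  [[0,0,0.004,0,0,0],[0,0,0.008,0,0,0],[0,0,0.01,0,0,0],[0,0,0.012,0,0,0],[0,0,0.012,0,0,0],[0,0,0.012,0,0,0]],
])

```text
clock: 27.53
tool_pos: [0.5018, -0.047, 0.1902]
eef_rot: [0.702, 0.712, 0.0, 0.0]
contact_force: [-0.9, 0.2, 1.6]
opening: 0.383
finger_force: 40.0
```

On the floor (+1.6 N). Release, lift, then back away to clear the top camera.

Call:
play_rows([
  [[0,0,0,0,0,0],[0,0,0,0,0,0],[0,0,0,0,0,0],[0,0,0,0,0,0],[0,0,0,0,0,0],[0,0,0,0,0,0],[0,0,0,0,0,0],[0,0,0,0,0,0]],
], claw=0)

```text
clock: 28.2
tool_pos: [0.5016, -0.0469, 0.1897]
eef_rot: [0.702, 0.712, -0.0, 0.0]
contact_force: [0.2, -0.6, -0.4]
opening: 0.961
finger_force: 0.0
```

Call:
play_rows([
  [[0,0,-0.02,0,0,0],[0,0,-0.06,0,0,0],[0,0,-0.12,0,0,0],[0,0,-0.18,0,0,0],[0,0,-0.22,0,0,0],[0.08,0,-0.22,0,0,0],[0.16,0,-0.22,0,0,0],[0.24,0,-0.22,0,0,0],[0.32,0,-0.22,0,0,0],[0.4,0,-0.22,0,0,0],[0.48,0,-0.22,0,0,0],[0.54,0,-0.22,0,0,0],[0.58,0,-0.22,0,0,0],[0.6,0,-0.22,0,0,0],[0.6,0,-0.22,0,0,0]],
])

```text
clock: 29.45
tool_pos: [0.497, 0.2555, 0.2997]
eef_rot: [0.701, 0.713, 0.001, -0.001]
contact_force: [0.4, 0.1, -0.1]
opening: 1.005
finger_force: 0.0
```

```bash
python3 -c "
from h import *
t=snapshot('top')['pixels'];c=snapshot('scene')['pixels'];print(get_state()['tool_pos'])
a=cv2.resize(t[180:300,150:490],(800,282),interpolation=cv2.INTER_CUBIC);b=cv2.resize(c[150:280,90:460],(800,281),interpolation=cv2.INTER_CUBIC)
cv2.imwrite('pics/c11.png',np.vstack([a,b]))"
```

```text
[0.49770726 0.25143507 0.29939526]
```

View pics/c11.png

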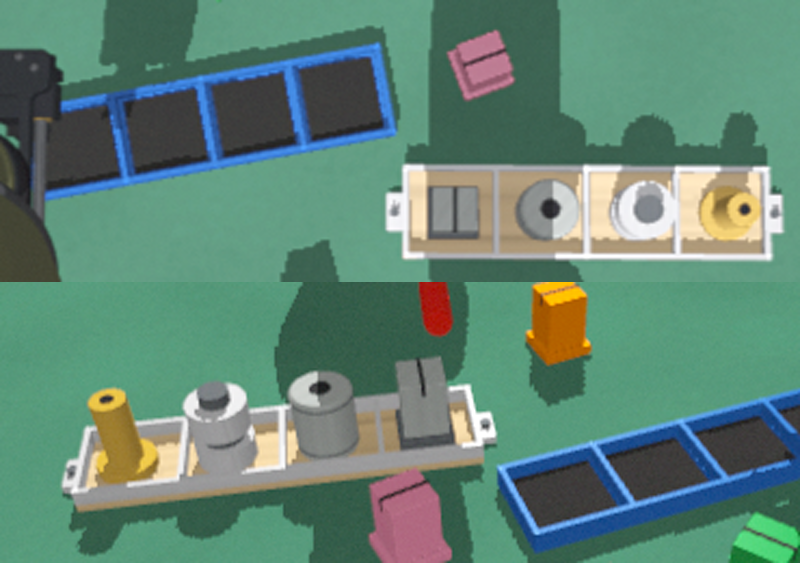

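All four stand upright in their cells. From left to right in the top view they are block (453,210), feed roller (549,209), grooved roller (645,209) and bush (735,210). The tray is empty and the arm is clear.

```bash
python3 -c "
from plant import *
print(finish_job())"
```

```text
the job is handed in; nothing more can be done
None
```

The job is handed in at about 29.5 s of the 93 s allowed: all four parts stand upright in the rack in reverse order, left to right cutter block, feed roller, grooved roller and guide bush.

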